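# Reset the tripped dust extractor at its control unit

### The job

The dust extractor has tripped: on its grey control unit, push the sliding shutter fully open by its upright lug, press the sunken reset key at the bottom of the well fully down with the fingertips and let it come up again, then push the shutter fully shut. Only push and press: do not lift the unit or shove it out of place, do not press the proud stop key on its top, and leave the jar, the spool and the pliers beside it as they are.

Things in the scene. Friction and masses are not known exactly. Their poses are not given: they have to be found in the camera images.
- unit: Control unit: flat grey steel case with rubber feet, loose on the table, about 4 kg, 130 (x) x 210 (y) x 70 mm high. Origin: centre of its underside; z up; y along its long side, towards the end that has the proud stop key. That end points roughly at the robot, turned up to about 0.4 rad either way.
- well_mouth (a point): Centre of the mouth of the round well in the unit's top face, 70 mm above the table, at x 0, y -50 mm in the unit's frame. The well is vertical, 52 mm in diameter (room for a closed pair of fingertips) and open only when the shutter is pushed aside; the reset key sits in it. The shutter runs in two 8 mm wide rails along the unit's y, at x -36 and +36 mm, tops 77 mm above the table.
- shutter (a joint): Slide of the shutter along the unit's +y, m: 0 = shut (covers the well), 0.058 = fully open (well wholly clear), with a stop at either end. It stays where it is left (friction about 1.5 N). It starts shut or up to 8 mm ajar. Do not pull it upward: it only slides.
- lug_top (a point): Centre of the top of the shutter's upright lug, an aluminium plate 34 mm (unit's x) x 8 mm (unit's y) that stands 22 mm above the shutter's 62 x 62 x 3 mm plate, at its centre. Lug top 95 mm, plate top 74 mm above the table; when shut the lug stands over the well's centre. Push the lug's -y face to open and its +y face to shut.
- reset_key (a joint): Travel of the sunken reset key, m: 0 = up, 0.006 = fully down. Sprung: 1.8 N to start, 5.4 N fully down, comes up by itself.
- reset_key_top (a point): Centre of the top of the sunken reset key, a black round key 33 mm in diameter in the middle of the well, facing up; its top is 16 mm below the well's mouth when up.
- stop_key (a joint): Travel of the proud stop key, m: 0 = up, 0.006 = down. Leave it alone.
- stop_key_top (a point): Centre of the top of the proud stop key, a black round key 24 mm in diameter that stands 14 mm above the unit's top face, near a corner at x +35, y +80 mm in the unit's frame.
- jar_tacks: Bystander: closed glass jar of tacks, 60 mm in diameter, 74 mm high, loose on the table to the left of the unit. Origin: centre of its underside.
- spool_jute: Bystander: spool of jute twine, 48 mm in diameter, 50 mm high, loose on the table to the left of the unit. Origin: centre of its underside.
- pliers_blue: Bystander: pliers with blue handles, 57 x 150 x 14 mm, lying on the table to the right of the unit. Origin: centre of the underside.
- button_press: Fixed hand press to the right of the work, not to be touched. Origin: on the table under the front of its head; base plate 170 mm deep (x) x 110 mm wide (y); its lever slopes up towards the robot and ends in a ball 130 mm on the robot's side of the origin, up to 370 mm above the table: carry the hand round or well over it.

How it is judged:
On the way, in this order (a step that is already met when the one before it is completed fails the run):
1. the shutter is pushed fully open (within 5 mm of its stop) (value of joint shutter above 0.053 m), for 0.1 s.
2. the sunken reset key is pressed fully down (to within 1.5 mm) with the fingers (value of joint reset_key above 0.0045 m and contact force between the fingers and reset_key above 0.5 N), for 0.1 s.
At the end, for the whole second after the job is handed in: The shutter is shut to within 5 mm after the reset key was pressed; both keys are up; the unit stands flat within 30 mm of where it was, at rest, and the jar, spool and pliers are within 20 mm of where they were (value of joint shutter below 0.005 m and value of joint each of reset_key, stop_key below 0.0015 m and distance of unit from where it was at the start of the episode below 0.03 m and angle between unit's own z axis and vertical below 0.05 rad and linear speed of unit below 0.01 m/s and distance of each of jar_tacks, spool_jute, pliers_blue from where it was at the start of the episode below 0.02 m); the robot touches nothing.
It fails at once if the proud stop key is pressed (3 mm or more) (value of joint stop_key above 0.003 m).
It fails at once if the unit is lifted (over 10 mm) or tipped (over 0.1 rad) (height (world z) of unit above 0.01 m or angle between unit's own z axis and vertical above 0.1 rad).
It fails at once if the unit is shoved more than 30 mm out of place (distance of unit from where it was at the start of the episode above 0.03 m).
It fails at once if the jar, the spool or the pliers is moved or lifted more than 20 mm (distance of any of jar_tacks, spool_jute, pliers_blue from where it was at the start of the episode above 0.02 m).
It also fails if it takes over 54 s, if anything falls off the work surface, if the arm or the gripper's body presses on something with over 40 N, if the wrist force passes 120 N, or if a joint passes its speed limit or range.

### The arm

A 7-joint arm with a two-finger parallel gripper is mounted at the origin on a cart in front of the work surface, level with it; the furniture and walls round the work are solid. World frame = base frame: x ahead of the robot, y to its left, z up, the work surface at z = 0. Lengths are in m, angles in rad, forces in N, time in s.
With the tool pointing down it reaches from about 0.425 to 0.95 m from the base axis. Payload 4.7 kg.
Tool frame: the origin (TCP) lies between the finger pads; the fingertips stand 17 mm ahead of it and the grasp point (between the pads) lies 2 mm behind it; z points along the fingers, y is the line along which they close (so a half turn about z gives the same grasp; the last joint's range is limited). The gripper opens to 87 mm and grips with 3 to 60 N. Pads are 19 mm wide; open, the fingers measure 117 mm over their backs; the gripper's body (75 mm by 190 mm) begins 51 mm behind the grasp point.
Start: joints at [1.142, 0.469, -0.049, 1.532, 0.024, 1.141, -0.082], TCP at [0.263, -0.622, 0.24] pointing down, gripper open.
Joint ranges: [-2.59, 2.59], [-0.33, 1.99], [-1.39, 1.29], [0.1, 2.45], [-1.04, 4.18], [0.21, 1.99], [-2.66, 2.66]. Speed limits (rad/s): [2.57, 2.57, 3.14, 3.14, 3.14, 3.14, 3.14].

### API

Orientations are given as a unit quaternion [x, y, z, w].
In Python, from workcell import manip, cams, hand_in gives the robot as it stands. The module is installed in compiled form; this text tells all that it offers.
- The arm moves only by the tool drive_tool, never from a script. Its argument "plan" is a list that holds one entry, the list of rows, each a list of 7 numbers: the shift along the tool's x, y, z in cm, then the turn, a rotation vector about the tool's x, y, z in rad, then the opening in per cent of the stroke, from 0 (shut) to 100 (fully open). In form: [[[tx, ty, tz, rx, ry, rz, jaw], ...]]. A call has 1 to 20 rows; each row shifts and turns the commanded pose from where the row before left it, along the tool's axes as they then stand; what a row does not reach is not made up. A row lasts 1/12 s, in which the tool goes at most 41.7 mm and 7.16 degrees, less where a joint would pass 70% of its speed; a pose out of reach is approached as far as the arm can. A call is refused whole if a number of a shift passes 4.17 or a number of a turn 0.125, either way. A call with a gripper value outside its range is refused whole. The fingers move at their own pace and stop on an object; "grip_force" is the grip in N (left out, the last holds). Time passes only in rows, so rows that do not move let the fingers close. It gives the time, the measured TCP pose, the force, the opening and the grip force at its end, in the units of the state.
- manip.state(): the state, without advancing time (a new reading comes with each control period).
- cams.capture(name): name is "scene" or "side" or "wrist"; returns a dict with "image" (400x640x3 uint8, red, green, blue), "fx", "fy", "cx", "cy" (pixels), "origin" and "orientation" of the camera in the world. Camera axes: x right, y down, z forward; pixel columns grow to the right and rows downward; lengths in m; the calibration is good to about 2 mm. A picture is of the moment at which its call begins. There is no depth.
- hand_in(): hands the job in; it is judged then, once.
The state is a dict: "clock": time; "joint_positions": joint angles; "joint_vel": joint speeds; "effort": joint torques, N m; "tcp_pos": TCP position; "eef_rot": TCP orientation; "wrist_force": force on the tool from outside, world axes, zero at the start; "ft_torque": the same for the moment, N m; "finger_gap": finger opening in m; "grasp_force": force on a finger pad.
Only numpy, scipy, OpenCV 4.12 (cv2) and the standard library are available. Lean on these libraries where they do the work, as an engineer would, in place of code of your own. Each camera call takes 0.05 s, during which the arm holds its last target. There are 200 camera calls.

## Working session

There is one attempt and no reset: what is moved stays moved. The work goes in short steps, Python scripts to look and compute and a tool call to move; the robot and the scene stay as the last step left them, time stands still between calls to the robot, and variables do not carry over. Pictures are saved under pics/ and viewed, at most 10 in all, crops included, and the job is handed in when it is done.

Besides the shell and the picture viewer there is one more tool, called by a JSON object that holds its "op" and its "data", one argument or row to a line. drive_tool: Moves the arm, as the interface text tells. Its arguments: {"type":"object","properties":{"plan":{"type":"array"},"grip_force":{"type":"number"}},"required":["plan"]}

```bash
mkdir -p pics
cat > h.py <<'E'
import numpy as np,cv2
from workcell import manip,cams,hand_in
from scipy.spatial.transform import Rotation as R
def snap(n,f):
    c=cams.capture(n);cv2.imwrite(f'pics/{f}.png',c['image'][:,:,::-1])
    np.savez(f'pics/{f}.npz',**{k:v for k,v in c.items()});return c
def ray(f,u,v,z):
    c=np.load(f'pics/{f}.npz');d=R.from_quat(c['orientation']).apply([(u-c['cx'])/c['fx'],(v-c['cy'])/c['fy'],1]);o=c['origin']
    return o+d*(z-o[2])/d[2]
E
python3 - <<'E'
from h import *
for n in ['scene','side']:
    c=snap(n,n+'0');print(n,c['origin'],c['fx'],R.from_quat(c['orientation']).as_matrix().round(2).tolist())
print(manip.state())
E
```

```text
scene [-0.15175328  0.70449884  0.65707492] 422.368121203652 [[-0.54, -0.49, 0.68], [-0.84, 0.33, -0.43], [-0.02, -0.81, -0.59]]
side [ 0.31847584 -0.55467189  0.47497257] 423.55735410562625 [[0.97, -0.13, 0.21], [-0.24, -0.41, 0.88], [-0.03, -0.9, -0.43]]
{'clock': 0.1, 'joint_positions': array([ 1.14208868,  0.46935614, -0.04856541,  1.53354738,  0.02410691,
        1.14104259, -0.08230639]), 'joint_vel': array([ 1.97115656e-04, -1.67876777e-03, -2.01441379e-03, -1.22229096e-03,
        1.30526987e-03, -5.65492755e-05, -3.09534902e-03]), 'effort': array([ 6.45031378e-04, -5.09171534e+01, -8.10907781e-02, -2.36829454e+01,
       -6.14922401e-02,  3.44455778e-02,  3.98324300e-05]), 'tcp_pos': array([ 0.26253441, -0.62129988,  0.23861888]), 'eef_rot': array([ 9.80085441e-01,  1.98574288e-01, -2.15646494e-04, -8.57186143e-04]), 'wrist_force': array([ 0.33842722,  0.47457603, -0.69836411]), 'ft_torque': array([ 0.02408118, -0.00400847, -0.02613909]), 'grasp_force': 0.0, 'finger_gap': 0.08735344309754989}
```

View pics/scene0.png

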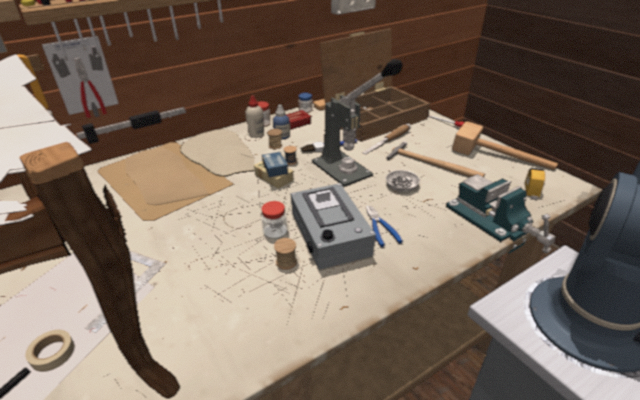

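View pics/side0.png

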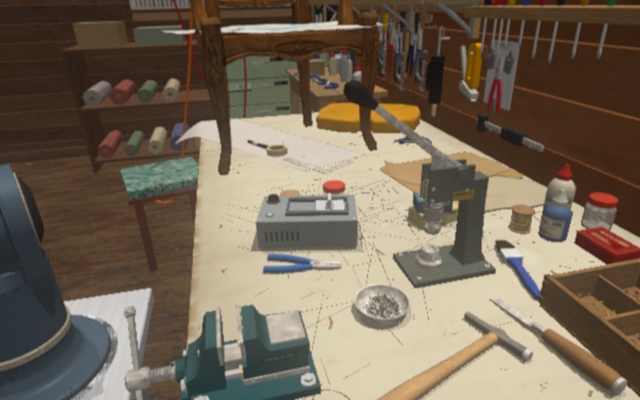

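The unit is at about (332,222) in the scene view and (307,220) in the side view. The press stands behind and to its right, with the lever ball at (394,68) scene and (360,95) side. I'll enlarge both views.

Run:
```python
import cv2,numpy as np
a=cv2.imread('pics/scene0.png')[175:275,250:410];b=cv2.imread('pics/side0.png')[175:275,240:380]
cv2.imwrite('pics/ca.png',cv2.resize(a,None,fx=5,fy=5,interpolation=cv2.INTER_CUBIC))
cv2.imwrite('pics/cb.png',cv2.resize(b,None,fx=5,fy=5,interpolation=cv2.INTER_CUBIC))
```

```text
(no output)
```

View pics/ca.png

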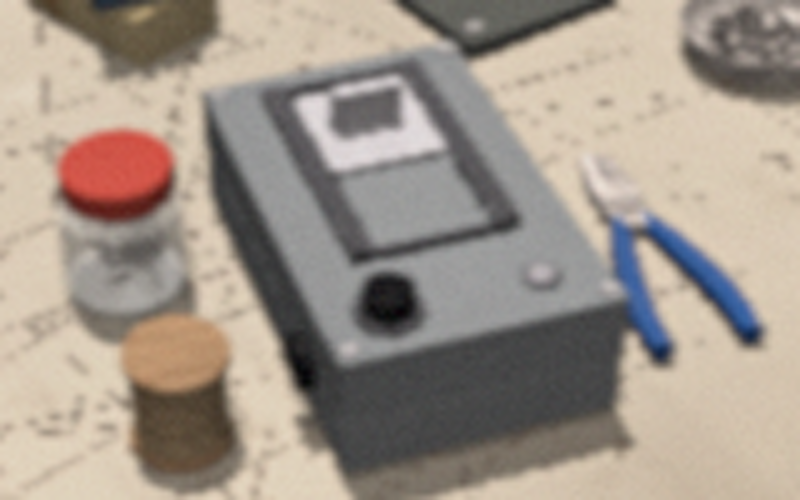

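View pics/cb.png

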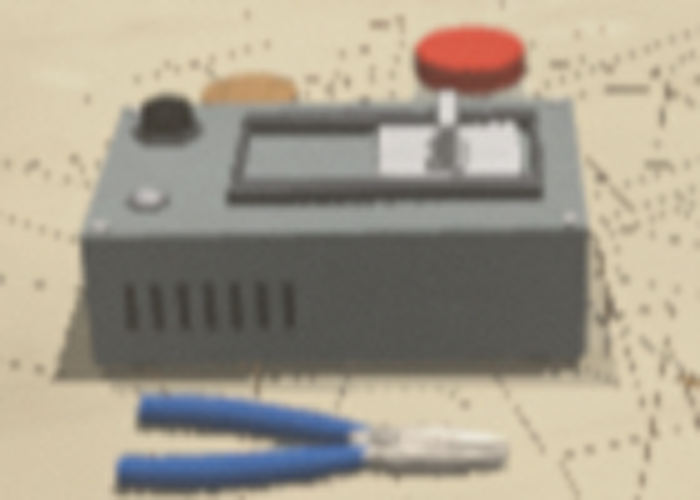

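The top corners are clear in both crops. Scene crop: (208,93), (455,45), (622,295), (345,362). Side crop: (83,237), (587,232), (573,100), (128,100). I'll fit the unit's pose to these corners.

```bash
cat > fit.py <<'E'
from h import *
from scipy.optimize import least_squares
def proj(f,P):
    c=np.load(f'pics/{f}.npz');p=R.from_quat(c['orientation']).inv().apply(P-c['origin'])
    return np.c_[c['fx']*p[:,0]/p[:,2]+c['cx'],c['fy']*p[:,1]/p[:,2]+c['cy']]
def W(q,L):
    L=np.atleast_2d(L).astype(float);c,s=np.cos(q[2]),np.sin(q[2])
    return np.c_[q[0]+c*L[:,0]-s*L[:,1],q[1]+s*L[:,0]+c*L[:,1],L[:,2]]
E
python3 - <<'E'
from fit import *
A=np.array([[208,93],[455,45],[622,295],[345,362]])/5+[250,175]
B=np.array([[83,237],[587,232],[573,100],[128,100]])/5+[240,175]
for n,p in (('scene0',A),('side0',B)):print([ray(n,*x,.07).round(3).tolist() for x in p])
# +y end toward robot (-x world); unit +x = world +y (left)
La=[[.065,-.105,.07],[-.065,-.105,.07],[-.065,.105,.07],[.065,.105,.07]]
Lb=[[-.065,.105,.07],[-.065,-.105,.07],[.065,-.105,.07],[.065,.105,.07]]
f=lambda q:np.r_[proj('scene0',W(q,La))-A,proj('side0',W(q,Lb))-B].ravel()
r=least_squares(f,[.6,0,1.57]);q=r.x;print(q,r.fun.round(1))
lug=ray('side0',240+447/5,175+92/5,.095);print('lug',lug)
st=np.array([[w] for w in W(q,[[0,-.05,.07],[.035,.08,.084]])]);print(st)
c,s=np.cos(q[2]),np.sin(q[2]);d=lug[:2]-q[:2];print('lug local',c*d[0]+s*d[1],-s*d[0]+c*d[1])
lug=ray('scene0',250+368/5,175+88/5,.095);d=lug[:2]-q[:2];print('lug local',c*d[0]+s*d[1],-s*d[0]+c*d[1])
for n,P in (('jar',ray('scene0',250+117/5,175+165/5,.074)),('spool',ray('scene0',250+177/5,175+350/5,.05)),('ball',ray('scene0',394,68,.35))):print(n,P)
for s in (0,.01,.02):print(s,(proj('side0',W(q,[[.017,-.05+s,.095],[-.017,-.05+s,.095]]))-[240,175])*5,(proj('scene0',W(q,[[.017,-.05+s,.095],[-.017,-.05+s,.095]]))-[250,175])*5)
E
```

```text
[[0.587, 0.302, 0.07], [0.553, 0.179, 0.07], [0.358, 0.232, 0.07], [0.389, 0.353, 0.07]]
[[0.358, 0.225, 0.07], [0.556, 0.169, 0.07], [0.59, 0.294, 0.07], [0.392, 0.356, 0.07]]
[0.47425648 0.26448546 1.30393761] [-0.4 -1.5  0.2 -1.6  1.8  0.  -1.  -0.1 -1.2 -1.   0.3 -1.2  0.5 -1.
 -0.7  0.2]
lug [0.52310004 0.26623802 0.095     ]
[[[0.52248668 0.25130033 0.07      ]]

 [[0.40631775 0.31934282 0.084     ]]]
lug local 0.014570702471080239 -0.04665254651144366
lug local 0.002565475175000262 -0.043214508736701476
jar [0.55547469 0.36873652 0.074     ]
spool [0.45385408 0.39680094 0.05      ]
ball [0.51595996 0.0722666  0.35      ]
0 [[454.69761547  89.61956132]
 [453.9255374  122.39794581]] [[333.94765062  85.9138852 ]
 [402.84602937  72.37618823]]
0.01 [[431.92078746  89.94969664]
 [430.36982602 122.7283578 ]] [[340.63360215  97.61266928]
 [410.01894677  83.87434118]]
0.02 [[409.15875839  90.27961745]
 [406.82994303 123.05854776]] [[347.42622812 109.49810761]
 [417.30537784  95.55445601]]
```

The fit holds to about 2 px. The unit is at (0.474, 0.264) with yaw 1.304, and the shutter is about 3 mm ajar. The press ball is near (0.52, 0.07, 0.35). I'll go up, swing over the ball and close the fingers on the way.

{"op": "drive_tool", "data": {
  "plan": [
    [[-1,-2,-3.5,0,0,0,0],[-1,-2,-3.5,0,0,0,0],[-1,-2,-3.5,0,0,0,0],[-1,-2,-3.5,0,0,0,0],[0,-2,-3.5,0,0,0,0],[0,-2,-3.5,0,0,0,0],[0,-2,-3.5,0,0,0,0],[0,-2,-3.5,0,0,0,0],[0,0,0,0,0,0,0],[0,0,0,0,0,0,0]]
  ]
}}

```text
clock: 0.93
tcp_pos: [0.1634, -0.4897, 0.5223]
eef_rot: [0.98, 0.198, 0.001, 0.003]
wrist_force: [-0.3, -0.7, -0.4]
finger_gap: 0.0283
grasp_force: 0.0
```

{"op": "drive_tool", "data": {
  "plan": [
    [[3.9,0,0,0,0,-0.075,0],[3.9,0,0,0,0,-0.075,0],[3.9,0,0,0,0,-0.075,0],[3.9,0,0,0,0,-0.075,0],[3.9,0,0,0,0,-0.075,0],[3.9,0,0,0,0,-0.075,0],[3.9,0,0,0,0,-0.075,0],[3.9,0,0,0,0,-0.075,0],[3.9,0,0,0,0,-0.075,0],[3.9,0,0,0,0,-0.075,0],[3.9,0,0,0,0,-0.075,0],[3.9,0,0,0,0,-0.075,0],[0,0,0,0,0,0,0],[0,0,0,0,0,0,0]]
  ]
}}

```text
clock: 2.1
tcp_pos: [0.4756, -0.159, 0.5179]
eef_rot: [0.794, 0.607, -0.001, -0.001]
wrist_force: [0.3, 0.1, -0.4]
finger_gap: 0.0007
grasp_force: 0.0
```

{"op": "drive_tool", "data": {
  "plan": [
    [[3.7,-0.32,0,0,0,0,0],[3.7,-0.32,0,0,0,0,0],[3.7,-0.32,0,0,0,0,0],[3.7,-0.32,0,0,0,0,0],[3.7,-0.32,0,0,0,0,0],[3.7,-0.32,0,0,0,0,0],[3.7,-0.32,0,0,0,0,0],[3.7,-0.32,0,0,0,0,0],[3.7,-0.32,0,0,0,0,0],[3.7,-0.32,0,0,0,0,0],[3.7,-0.32,0,0,0,0,0],[0,0,0,0,0,0,0]]
  ]
}}

```text
clock: 3.1
tcp_pos: [0.5493, 0.2462, 0.516]
eef_rot: [0.793, 0.609, -0.001, -0.003]
wrist_force: [-1.4, -1.3, 0.0]
finger_gap: 0.0006
grasp_force: 0.0
```

{"op": "drive_tool", "data": {
  "plan": [
    [[0,0,4,0,0,0,0],[0,0,4,0,0,0,0],[0,0,4,0,0,0,0],[0,0,4,0,0,0,0],[0,0,4,0,0,0,0],[0,0,4,0,0,0,0],[0,0,4,0,0,0,0],[0,0,4,0,0,0,0],[0,0,2,0,0,0,0],[0,0,0,0,0,0,0],[0,0,0,0,0,0,0]]
  ]
}}

```text
clock: 4.02
tcp_pos: [0.5499, 0.2382, 0.1779]
eef_rot: [0.797, 0.604, -0.002, -0.0]
wrist_force: [-0.4, -0.1, 1.2]
finger_gap: 0.0004
grasp_force: 0.0
```

Run:
```python
from h import *
c=snap('wrist','w1');print(c['origin'],manip.state()['tcp_pos'],manip.state()['eef_rot'])
cv2.imwrite('pics/w1.png',c['image'][:,:,::-1])
```

```text
[0.56868551 0.30810932 0.32249714] [0.55079206 0.23936538 0.1798283 ] [ 7.96651666e-01  6.04438657e-01  1.78489161e-04 -3.47598185e-05]
```

View pics/w1.png

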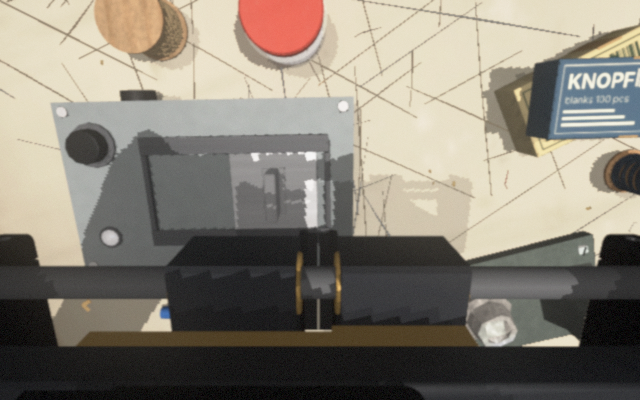

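The wrist view shows the unit's far top corners at (52,103) and (352,97), the lug top at about (270,193), and the stop key at about (86,145). I'll refine the pose with these points.

Run:
```python
from fit import *
A=np.array([[208,93],[455,45],[622,295],[345,362]])/5+[250,175]
B=np.array([[83,237],[587,232],[573,100],[128,100]])/5+[240,175]
C=np.array([[52,103],[354,97]])
La=[[.065,-.105,.07],[-.065,-.105,.07],[-.065,.105,.07],[.065,.105,.07]]
Lb=[[-.065,.105,.07],[-.065,-.105,.07],[.065,-.105,.07],[.065,.105,.07]]
Lc=[[.065,.105,.07],[.065,-.105,.07]]
f=lambda q:np.r_[proj('scene0',W(q,La))-A,proj('side0',W(q,Lb))-B,proj('w1',W(q,Lc))-C].ravel()
r=least_squares(f,[.6,0,1.57]);q=r.x;print(q,r.fun[-4:].round(1))
g=lambda q:(proj('w1',W(q,Lc))-C).ravel()
r=least_squares(g,q);print('wrist only',r.x,r.fun)
for qq in (q,r.x):
  print('stop',proj('w1',W(qq,[.035,.08,.084])),'plate edges',proj('w1',W(qq,[[.031,-.081,.074],[.031,-.019,.074]])),'lug',proj('w1',W(qq,[[.017,-.05,.095],[-.017,-.05,.095]])))
  d=W(qq,[0,-.078,0])[0,:2]-manip.state()['tcp_pos'][:2];T=R.from_quat(manip.state()['eef_rot']).as_matrix();print('to -.078:',d@T[:2,:2]*100)
I=cv2.imread('pics/w1.png')[85:255,40:370];cv2.imwrite('pics/w1c.png',cv2.resize(I,None,fx=2.4,fy=2.4,interpolation=cv2.INTER_CUBIC))
```

```text
[0.47465148 0.26556446 1.31436067] [-1.3  0.1  1.1  0.8]
wrist only [0.47495398 0.26570548 1.31746171] [-1.15049766  0.2460298   1.14032838  0.00914955]
stop [[ 82.1585152  148.69620591]] plate edges [[320.83277585 148.7132005 ]
 [232.62095099 150.14874533]] lug [[274.03184867 175.20965443]
 [276.51345104 224.10451524]]
to -.078: [ 0.59924243 -0.23934028]
stop [[ 82.38800432 148.7446599 ]] plate edges [[321.05182304 148.04774406]
 [232.81780862 149.75856406]] lug [[274.31470968 174.65444844]
 [276.9413607  223.58791144]]
to -.078: [ 0.64515461 -0.21443645]
```

View pics/w1c.png

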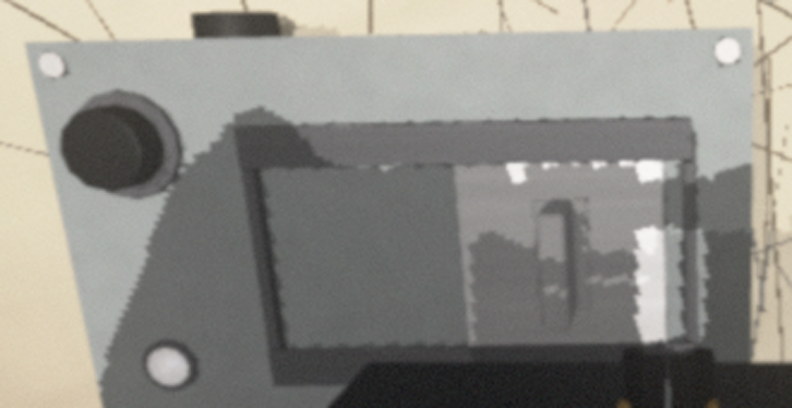

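The lug is about 3 mm ajar and everything agrees with the fit. I'll descend beyond the lug on its -y side, with the tips at z≈0.082.

{"op": "drive_tool", "data": {
  "plan": [
    [[0.6,-0.1,0,0,0,-0.015,0],[0,0,1.5,0,0,0,0],[0,0,1.5,0,0,0,0],[0,0,1.5,0,0,0,0],[0,0,1.5,0,0,0,0],[0,0,1,0,0,0,0],[0,0,0.5,0,0,0,0],[0,0,0.5,0,0,0,0],[0,0,0,0,0,0,0],[0,0,0,0,0,0,0],[0,0,0,0,0,0,0]]
  ]
}}

```text
clock: 4.98
tcp_pos: [0.5511, 0.2465, 0.1004]
eef_rot: [0.792, 0.611, 0.001, 0.0]
wrist_force: [0.1, 0.7, 0.3]
finger_gap: 0.0002
grasp_force: 0.0
```

Run:
```python
from fit import *
s=manip.state();q=[.4747,.2656,1.315];c,s_=np.cos(q[2]),np.sin(q[2]);d=s['tcp_pos'][:2]-q[:2]
print(s['tcp_pos'],'local',c*d[0]+s_*d[1],-s_*d[0]+c*d[1],s['wrist_force'],R.from_quat(s['eef_rot']).as_matrix()[:2,0])
snap('side','s1');I=cv2.imread('pics/s1.png')[115:245,240:400];cv2.imwrite('pics/s1c.png',cv2.resize(I,None,fx=4,fy=4,interpolation=cv2.INTER_CUBIC))
```

```text
[0.55106006 0.24650196 0.10039516] local 0.0008436819772072862 -0.07870757624521363 [0.09470264 0.67607354 0.28183367] [0.25313003 0.96743177]
```

View pics/s1c.png

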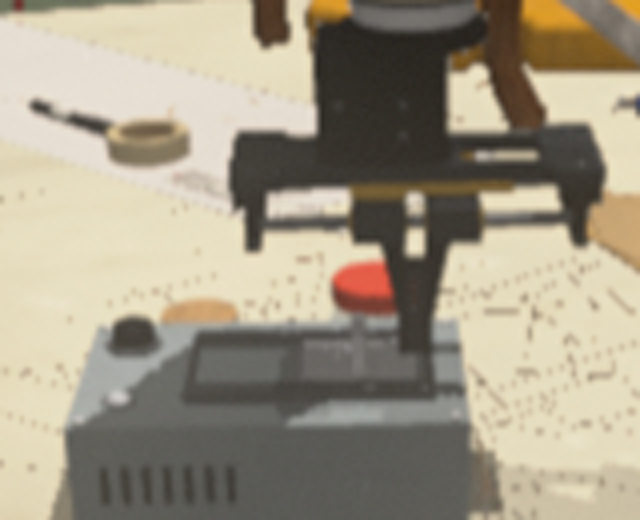

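The fingertips are at crop (415,345), just behind the lug at crop (358,340), with a clear gap between them. Now I'll push towards +y (tool -y).

{"op": "drive_tool", "data": {
  "plan": [
    [[0,-0.5,0,0,0,0,0],[0,-0.5,0,0,0,0,0],[0,-0.5,0,0,0,0,0],[0,-0.5,0,0,0,0,0],[0,-0.5,0,0,0,0,0],[0,-0.5,0,0,0,0,0],[0,-0.5,0,0,0,0,0],[0,-0.5,0,0,0,0,0],[0,-0.5,0,0,0,0,0],[0,-0.5,0,0,0,0,0],[0,-0.5,0,0,0,0,0],[0,-0.3,0,0,0,0,0],[0,-0.3,0,0,0,0,0],[0,-0.2,0,0,0,0,0],[0,0,0,0,0,0,0],[0,0,0,0,0,0,0]]
  ]
}}

```text
clock: 6.37
tcp_pos: [0.489, 0.2622, 0.0993]
eef_rot: [0.792, 0.611, -0.0, -0.0]
wrist_force: [-0.4, 0.1, 0.1]
finger_gap: 0.0004
grasp_force: 0.0
```

{"op": "drive_tool", "data": {
  "plan": [
    [[0,-0.15,0,0,0,0,0],[0,-0.15,0,0,0,0,0],[0,0,0,0,0,0,0],[0,0,0,0,0,0,0]]
  ]
}}

```text
clock: 6.7
tcp_pos: [0.4865, 0.2628, 0.0994]
eef_rot: [0.792, 0.611, -0.0, -0.0]
wrist_force: [1.1, 0.2, -1.1]
finger_gap: 0.0005
grasp_force: 0.3
```

{"op": "drive_tool", "data": {
  "plan": [
    [[0,-0.1,0,0,0,0,0],[0,-0.1,0,0,0,0,0],[0,-0.1,0,0,0,0,0],[0,0,0,0,0,0,0],[0,0,0,0,0,0,0]]
  ]
}}

```text
clock: 7.12
tcp_pos: [0.4836, 0.2635, 0.0995]
eef_rot: [0.792, 0.611, -0.0, 0.0]
wrist_force: [0.3, -0.4, -0.8]
finger_gap: 0.0004
grasp_force: 0.4
```

Run:
```python
from fit import *
snap('side','s2');I=cv2.imread('pics/s2.png')[175:245,240:380];cv2.imwrite('pics/s2c.png',cv2.resize(I,None,fx=5,fy=5,interpolation=cv2.INTER_CUBIC))
q=[.4747,.2656,1.315]
for s in (.05,.058):print((proj('side0',W(q,[[.017,-.05+s,.095],[-.017,-.05+s,.095],[-.031,-.019+s,.074],[-.031,-.081+s,.074]]))-[240,175])*5)
```

```text
[[340.99604923  90.16083371]
 [337.22912661 122.84904745]
 [264.76366883 183.04461108]
 [410.89006202 180.39096331]]
[[322.84135115  90.50638933]
 [318.45556341 123.20053335]
 [245.93833883 183.3864781 ]
 [392.01210902 180.73378596]]
```

View pics/s2c.png

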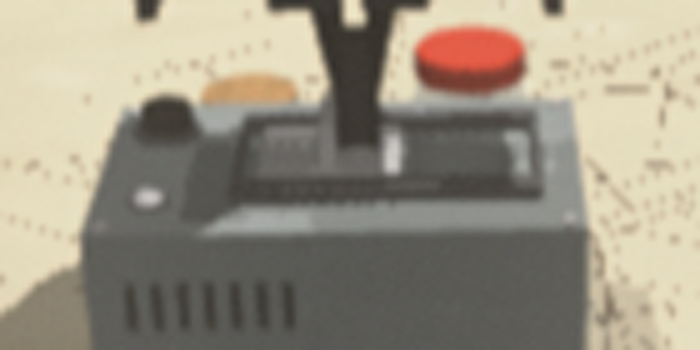

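The plate's trailing edge is at crop x≈402, so the slide is about 54 mm. I'll keep pushing gently until the force shows the stop.

{"op": "drive_tool", "data": {
  "plan": [
    [[0,-0.1,0,0,0,0,0],[0,-0.1,0,0,0,0,0],[0,-0.1,0,0,0,0,0],[0,0,0,0,0,0,0],[0,0,0,0,0,0,0]]
  ]
}}

```text
clock: 7.58
tcp_pos: [0.4806, 0.2643, 0.0995]
eef_rot: [0.792, 0.611, -0.0, 0.0]
wrist_force: [0.4, -0.7, -1.6]
finger_gap: 0.0003
grasp_force: 0.4
```

{"op": "drive_tool", "data": {
  "plan": [
    [[0,-0.1,0,0,0,0,0],[0,-0.1,0,0,0,0,0],[0,0,0,0,0,0,0],[0,0,0,0,0,0,0]]
  ]
}}

```text
clock: 7.92
tcp_pos: [0.4799, 0.2645, 0.0996]
eef_rot: [0.792, 0.611, 0.001, 0.0]
wrist_force: [3.7, -1.8, -1.4]
finger_gap: 0.0008
grasp_force: 2.5
```

It moved only 0.7 mm of the 2 mm commanded and met 4 N, so the shutter is at its stop. The TCP is where the geometry predicts. Next: back off to the well centre and go down.

{"op": "drive_tool", "data": {
  "plan": [
    [[0,0.6,0,0,0,0,0],[0,1,0,0,0,0,0],[0,1,0,0,0,0,0],[0,1,0,0,0,0,0],[0,0.95,0,0,0,0,0],[0,0,0,0,0,0,0],[0,0,0,0,0,0,0],[0,0,0,0,0,0,0]]
  ]
}}

```text
clock: 8.58
tcp_pos: [0.5225, 0.2535, 0.0994]
eef_rot: [0.792, 0.611, -0.0, -0.0]
wrist_force: [-0.3, -0.4, 0.6]
finger_gap: 0.0002
grasp_force: 0.0
```

{"op": "drive_tool", "data": {
  "plan": [
    [[0,0,0.5,0,0,0,0],[0,0,0.5,0,0,0,0],[0,0,0.5,0,0,0,0],[0,0,0.5,0,0,0,0],[0,0,0.4,0,0,0,0],[0,0,0.2,0,0,0,0],[0,0,0,0,0,0,0],[0,0,0,0,0,0,0]]
  ]
}}

```text
clock: 9.25
tcp_pos: [0.523, 0.2534, 0.0734]
eef_rot: [0.792, 0.611, -0.0, -0.0]
wrist_force: [0.0, 0.7, 0.2]
finger_gap: 0.0005
grasp_force: 0.0
```

{"op": "drive_tool", "data": {
  "plan": [
    [[0,0,0.15,0,0,0,0],[0,0,0.15,0,0,0,0],[0,0,0.15,0,0,0,0],[0,0,0.15,0,0,0,0],[0,0,0.1,0,0,0,0],[0,0,0,0,0,0,0],[0,0,0,0,0,0,0]]
  ]
}}

```text
clock: 9.83
tcp_pos: [0.5233, 0.2536, 0.0669]
eef_rot: [0.792, 0.611, 0.0, 0.0]
wrist_force: [-0.8, 0.0, 4.1]
finger_gap: 0.0003
grasp_force: 2.1
```

{"op": "drive_tool", "data": {
  "plan": [
    [[0,0,0.1,0,0,0,0],[0,0,0.1,0,0,0,0],[0,0,0,0,0,0,0],[0,0,0,0,0,0,0]]
  ]
}}

```text
clock: 10.17
tcp_pos: [0.5233, 0.2535, 0.0654]
eef_rot: [0.792, 0.611, 0.0, 0.0]
wrist_force: [-1.7, -0.9, 9.2]
finger_gap: 0.0005
grasp_force: 4.5
```

The force reads 9 N against 5.4 N needed, and the depth fits a key at the bottom. I'll add one more millimetre and hold to be sure, then withdraw.

{"op": "drive_tool", "data": {
  "plan": [
    [[0,0,0.1,0,0,0,0],[0,0,0,0,0,0,0],[0,0,0,0,0,0,0],[0,0,0,0,0,0,0]]
  ]
}}

```text
clock: 10.5
tcp_pos: [0.5233, 0.2536, 0.0653]
eef_rot: [0.792, 0.611, 0.0, 0.001]
wrist_force: [-3.1, -2.0, 15.5]
finger_gap: 0.0004
grasp_force: 7.6
```

{"op": "drive_tool", "data": {
  "plan": [
    [[0,0,-0.5,0,0,0,0],[0,0,-1,0,0,0,0],[0,0,-1.5,0,0,0,0],[0,0,-1.5,0,0,0,0],[0,0,-1.5,0,0,0,0],[0,0,0,0,0,0,0],[0,0,0,0,0,0,0]]
  ]
}}

```text
clock: 11.08
tcp_pos: [0.523, 0.2532, 0.1238]
eef_rot: [0.792, 0.611, 0.0, 0.0]
wrist_force: [0.4, 0.0, 0.3]
finger_gap: 0.0006
grasp_force: 0.0
```

The key bottomed out, with 15 N and no further travel. Now I'll go over the lug to its +y side, come down and push it shut.

{"op": "drive_tool", "data": {
  "plan": [
    [[0,-2,0,0,0,0,0],[0,-2,0,0,0,0,0],[0,-2,0,0,0,0,0],[0,-2,0,0,0,0,0],[0,-0.4,0,0,0,0,0],[0,0,0,0,0,0,0],[0,0,0,0,0,0,0],[0,0,0.8,0,0,0,0],[0,0,0.8,0,0,0,0],[0,0,0.8,0,0,0,0],[0,0,0,0,0,0,0],[0,0,0,0,0,0,0]]
  ]
}}

```text
clock: 12.08
tcp_pos: [0.4415, 0.2741, 0.0985]
eef_rot: [0.792, 0.611, -0.001, -0.0]
wrist_force: [-1.0, -0.8, -0.2]
finger_gap: 0.0
grasp_force: 0.0
```

{"op": "drive_tool", "data": {
  "plan": [
    [[0,0.5,0,0,0,0,0],[0,0.5,0,0,0,0,0],[0,0.5,0,0,0,0,0],[0,0.5,0,0,0,0,0],[0,0.5,0,0,0,0,0],[0,0.5,0,0,0,0,0],[0,0.5,0,0,0,0,0],[0,0.5,0,0,0,0,0],[0,0.5,0,0,0,0,0],[0,0.5,0,0,0,0,0],[0,0.5,0,0,0,0,0],[0,0.5,0,0,0,0,0],[0,0.4,0,0,0,0,0],[0,0.2,0,0,0,0,0],[0,0.1,0,0,0,0,0],[0,0,0,0,0,0,0],[0,0,0,0,0,0,0]]
  ]
}}

```text
clock: 13.5
tcp_pos: [0.5068, 0.257, 0.0994]
eef_rot: [0.792, 0.611, -0.0, 0.0]
wrist_force: [-0.3, -0.8, 0.3]
finger_gap: 0.0002
grasp_force: 0.0
```

{"op": "drive_tool", "data": {
  "plan": [
    [[0,0.1,0,0,0,0,0],[0,0.1,0,0,0,0,0],[0,0,0,0,0,0,0],[0,0,0,0,0,0,0]]
  ]
}}

```text
clock: 13.83
tcp_pos: [0.5083, 0.2567, 0.0994]
eef_rot: [0.792, 0.611, -0.0, 0.0]
wrist_force: [-1.0, -0.4, -0.3]
finger_gap: 0.0004
grasp_force: 0.6
```

{"op": "drive_tool", "data": {
  "plan": [
    [[0,0.1,0,0,0,0,0],[0,0.1,0,0,0,0,0],[0,0.1,0,0,0,0,0],[0,0,0,0,0,0,0],[0,0,0,0,0,0,0]]
  ]
}}

```text
clock: 14.25
tcp_pos: [0.5107, 0.2562, 0.0994]
eef_rot: [0.792, 0.611, -0.001, -0.0]
wrist_force: [-4.0, -0.7, 2.1]
finger_gap: 0.0006
grasp_force: 1.8
```

It has reached the shut stop, with 4 N at the predicted place. I'll back off, rise and check.

{"op": "drive_tool", "data": {
  "plan": [
    [[0,-0.5,0,0,0,0,0],[0,-0.5,0,0,0,0,0],[0,0,-2,0,0,0,0],[0,0,-3,0,0,0,0],[0,0,-4,0,0,0,0],[0,0,-4,0,0,0,0],[0,0,0,0,0,0,0],[0,0,0,0,0,0,0],[0,0,0,0,0,0,0]]
  ]
}}

```text
clock: 15.0
tcp_pos: [0.5017, 0.2587, 0.2295]
eef_rot: [0.792, 0.611, 0.0, 0.0]
wrist_force: [-0.3, -0.5, -0.4]
finger_gap: 0.0005
grasp_force: 0.0
```

Run:
```python
from fit import *
snap('side','s3');I=cv2.imread('pics/s3.png')[175:275,240:380];cv2.imwrite('pics/s3c.png',cv2.resize(I,None,fx=5,fy=5,interpolation=cv2.INTER_CUBIC))
print(manip.state()['wrist_force'],manip.state()['joint_vel'].round(3))
```

```text
[-0.19643297 -0.51091365 -0.81881261] [-0.002  0.016  0.006  0.01  -0.004  0.002  0.001]
```

View pics/s3c.png

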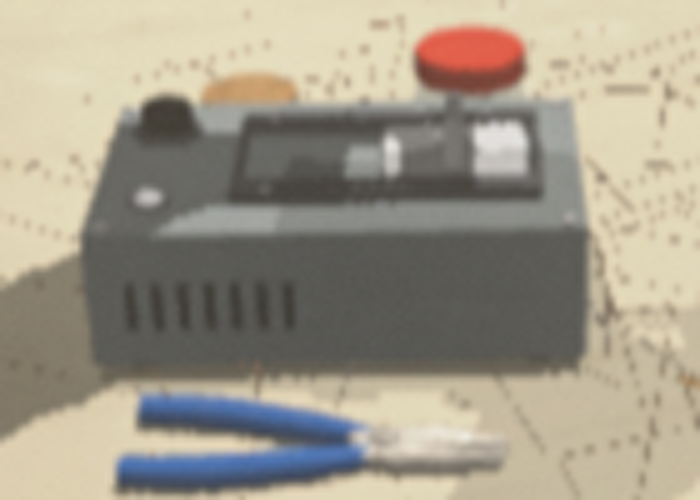

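The lug is at crop x≈454, which is exactly the predicted shut position. The unit and bystanders haven't moved, and the hand is clear.

```bash
python3 -c "
from workcell import hand_in
print(hand_in())"
```

```text
the job is handed in; nothing more can be done
None
```

The job is handed in: I pushed the shutter fully open, pressed the reset key to the bottom and released it, then pushed the shutter fully shut; the last picture shows the unit, jar, spool and pliers where they were, and no verdict came back.

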